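Turn over the drying peg at the coffee bar

ROBOT

A 7-joint arm with a two-finger parallel gripper is mounted at the origin on the work surface. World frame = base frame: x ahead of the robot, y to its left, z up, the work surface at z = 0. Lengths are in m, angles in rad, forces in N, time in s.
With the tool pointing down it reaches from about 0.35 to 0.9 m from the base axis. Payload 19.9 kg.
Tool frame: the origin (TCP) lies on the centre line of the jaws, within the pads' length; the fingertips stand 14 mm ahead of it and the grasp point (between the pads) lies 5 mm behind it; z points along the fingers, y is the direction in which the jaws open and shut (so a half turn about z gives the same grasp; the last joint's range is limited). The gripper opens to 85 mm and grips with 20 to 120 N. Pads are 22 mm wide; open, the fingers measure 114 mm over their backs; the gripper's body (76 mm by 85 mm) begins 54 mm behind the grasp point. The pads swing forward as they close: fully open they stand 13 mm farther back than shut.
Start: joints at [-1.258, 0.417, -0.01, 1.614, 0.005, 1.111, -0.053], TCP at [0.217, 0.586, 0.245] pointing down, gripper open.
Joint ranges: [-2.81, 2.81], [-0.39, 2.02], [-1.27, 1.25], [0.06, 2.57], [-1.19, 4.33], [0.19, 2], [-2.82, 2.82]. Speed limits (rad/s): [1.89, 1.89, 2.39, 2.39, 3.01, 3.01, 3.01].

INTERFACE

Orientations are given as a unit quaternion [w, x, y, z].
In Python, from plant import robot, imaging gives the robot as it stands.
- The arm moves only by the tool carry_out, never from a script. Its argument "series" is text: rows parted by semicolons, each of 6 numbers parted by spaces: the shift along the tool's x, y, z in m, then the turn, a rotation vector about the tool's x, y, z in rad. A call has 1 to 12 rows; each row is the pose to reach, as a shift and turn from the pose commanded when the call began, along the tool's axes at that moment; what a row does not reach only later rows make up. A row lasts 1/10 s, in which the tool goes at most 50 mm and 8.59 degrees, less where a joint would pass 70% of its speed; a pose out of reach is approached as far as the arm can. A call with a gripper value outside its range is refused whole. "hand" is the finger opening in m, from 0 to 0.0854, set as the call begins (left out, the last holds). The fingers move at their own pace and stop on an object; the grip force is fixed at half the most. Time passes only in rows, so rows that repeat a pose let the fingers close. It gives the time, the measured TCP pose, the force and the opening at its end, in the units of the state.
- robot.state(): the state, without advancing time (a new reading comes with each control period).
- imaging.grab_frame(name): name is "scene" or "top" or "wrist"; returns a dict with "pixels" (420x560x3 uint8, red, green, blue), "depth" (420x560 float32, m along the optical axis (not along the pixel's ray), 0 where there is no reading), "fx", "fy", "cx", "cy" (pixels), "k1" (the pictures are not rectified: a ray, as slopes to the right and down, at radius r is drawn at 1 + k1 r^2 times it, then the intrinsics apply), "R" (3x3) and "t" (3): a world point X has camera coordinates R X + t; the wrist camera has in their place "tool_from_camera" (4x4, takes a point from camera to tool coordinates, whose origin is the TCP and whose axes are the flange's). Camera axes: x right, y down, z forward; pixel columns grow to the right and rows downward; lengths in m; the calibration is good to about 2 mm. A picture is of the moment at which its call begins: read the wrist's pose just before it.
- robot.sign_off(): hands the job in, once; it reports no verdict.
The state is a dict: "clock": time; "qpos": joint angles; "qd": joint speeds; "joint_torque": joint torques, N m; "eef_pos": TCP position; "ee_rot": TCP orientation; "ft_force": force on the tool from outside, world axes, zero at the start; "torque": the same for the moment, N m; "width": opening from 0.0 (shut) to 1.0 (fully open).
Only numpy, scipy, OpenCV 4.12 (cv2) and the standard library are available. Lean on these libraries where they do the work, as an engineer would, in place of code of your own. Each camera call takes 0.05 s, during which the arm holds its last target. There are 200 camera calls.

TASK

A dry cup is still upside down on the drying peg, and a freshly washed one lies in the sloping wire rack. Lift the dry cup off and stand it upside down on the floor of the serving tray, then turn the washed cup mouth down over the freed peg so that it sits fully down on the stand. Set both cups down rather than dropping them, and leave the pitcher, the paper cups and the tamper where they are.

Things in the scene. Friction and masses are not known exactly. Their poses are not given: they have to be found in the camera images.
- washed_cup: The cup to be dried. Navy reusable cup, white 10 mm band at the open mouth, slightly tapered: 100 mm tall, closed base 52 mm dia. and 5 mm thick, mouth 58 mm dia., wall 3 mm, 0.12 kg. Origin: centre of the base's outer face; z runs along the axis from base to mouth. At the start it lies in the wire rack mouth roughly towards the left, its axis falling 20 degrees towards the mouth.
- washed_cup_mouth (a point): Centre of the washed cup's mouth, in the plane of the rim, 100 mm along z from the base; same axes as the cup.
- dry_cup: The cup to be cleared, same make as the other. Navy reusable cup, white 10 mm band at the open mouth, slightly tapered: 100 mm tall, closed base 52 mm dia. and 5 mm thick, mouth 58 mm dia., wall 3 mm, 0.12 kg. Origin: centre of the base's outer face; z runs along the axis from base to mouth. At the start it is upside down on the peg (z points down).
- dry_cup_mouth (a point): Centre of the dry cup's mouth, in the plane of the rim, 100 mm along z from the base; same axes as the cup.
- drying_stand: Fixed stand: dark round steel foot 120 mm dia., 10 mm thick; on it a grey round seat 84 mm dia., top 18 mm above the table; from its centre an upright steel peg 30 mm dia., 75 mm tall above the seat, tip tapered. Origin: centre of the underside, z up. A cup over the peg rests with its rim on the seat, its base 118 mm above the table.
- seat (a point): Centre of the seat's top face, on the peg's axis, 18 mm above the table; z up.
- tray: Fixed black serving tray, 200 mm (its x) by 160 mm (its y), 12 mm high rim 4 mm thick, floor 4 mm thick. Origin at the centre of the underside.
- tray_floor (a point): Centre of the tray's inner floor (192 by 152 mm), 4 mm above the table; x along the long side, z up.
- rack: Fixed sloping wire rack for one lying cup: dark base plate 150 (x) by 64 (y) by 8 mm, two steel rods 8 mm thick, 32 mm apart, falling towards its +x, on four legs, with a cross bar as stop at the low end. Both sides of the cup are free for fingers. Origin: centre of the underside; the cup's middle lies 70 mm above it, its mouth to +x.
- pitcher: Bystander: steel milk pitcher with a handle, 80 mm diameter, 95 mm tall. Origin at the centre of the underside.
- paper_cups: Bystander: stack of navy paper cups upside down, 80 mm diameter, 130 mm tall. Origin at the centre of the underside.
- tamper: Bystander: steel coffee tamper standing on its foot, 58 mm diameter, 90 mm tall. Origin at the centre of the underside.
Things that resemble listed ones, but are neither listed nor needed, are in the scene too. Leave any pink or yellow look-alike of the washed_cup alone.

How it is judged:
By the outcome, as a careful person would: the job done as asked, in the order asked, and still so for the second after the job is handed in, with the robot touching nothing.
It also fails if it takes over 58 s, if anything falls off the work surface, if the arm or the gripper's body presses on something with over 40 N, if the wrist force passes 120 N, or if a joint passes its speed limit or range.

## Working session

There is one attempt and no reset: what is moved stays moved. The work goes in short steps, Python scripts to look and compute and a tool call to move; the robot and the scene stay as the last step left them, time stands still between calls to the robot, and variables do not carry over. Pictures are saved under pics/ and viewed, about 8 in all and at most 12, crops included, and the job is handed in when it is done.

Besides the shell and the picture viewer there is one more tool, called after "Call:" as a command line: name --argument value ..., lists and objects as JSON in quotes. carry_out: Moves the arm, as the interface text tells. Its arguments: {"type":"object","properties":{"series":{"type":"string"},"hand":{"type":"number"}},"required":["series"]}

```bash
ls; mkdir -p pics
cat > h.py <<'E'
import numpy as np, cv2
from plant import robot, imaging
from scipy.spatial.transform import Rotation as Ro
def toolpose(s):
    q=s["ee_rot"]; return Ro.from_quat([q[1],q[2],q[3],q[0]]).as_matrix(), np.array(s["eef_pos"])
def grab(name):
    s=robot.state(); f=imaging.grab_frame(name)
    if name=="wrist":
        R,p=toolpose(s); T=np.array(f["tool_from_camera"]); f["Rc"]=R@T[:3,:3]; f["c"]=R@T[:3,3]+p
    else:
        Rr=np.array(f["R"]); f["Rc"]=Rr.T; f["c"]=-Rr.T@np.array(f["t"])
    return f
def slopes(f,uv):
    uv=np.atleast_2d(np.array(uv,float)); d=np.stack([(uv[:,0]-f["cx"])/f["fx"],(uv[:,1]-f["cy"])/f["fy"]],1)
    x=d.copy()
    for _ in range(20): x=d/(1+f["k1"]*(x**2).sum(1,keepdims=True))
    return x
def ray(f,uv):
    x=slopes(f,uv); return np.c_[x,np.ones(len(x))]@f["Rc"].T
def onplane(f,uv,z):
    r=ray(f,uv); return f["c"]+r*((z-f["c"][2])/r[:,2])[:,None]
def cloud(f):
    h,w=f["depth"].shape; v,u=np.mgrid[:h,:w]
    r=ray(f,np.c_[u.ravel(),v.ravel()]); return (f["c"]+r*f["depth"].ravel()[:,None]).reshape(h,w,3)
def save(f,n,crop=None,k=1):
    im=f["pixels"][:,:,::-1]
    if crop: a,b,c,d=crop; im=im[b:d,a:c]
    cv2.imwrite("pics/"+n,cv2.resize(im,None,fx=k,fy=k,interpolation=cv2.INTER_CUBIC) if k!=1 else im)
E
python3 - <<'E'
from h import *
print(robot.state())
a=grab("scene");b=grab("top");save(a,"s0.png");save(b,"t0.png")
np.save("s0.npy",cloud(a));np.save("t0.npy",cloud(b));print(a["c"],b["c"],a["k1"],a["fx"])
E
```

```text
pics
{'clock': 0.0, 'qpos': array([-1.25854386,  0.41795824, -0.01031069,  1.61414329,  0.00469428,
        1.11071279, -0.05298069]), 'qd': array([ 9.25279658e-04,  9.45064320e-04, -4.08935275e-05,  1.14896836e-03,
        7.22594501e-04, -1.70285640e-04, -4.71552520e-04]), 'joint_torque': array([ 1.60110973e-03, -8.64427042e+01,  6.79534860e-01, -4.34884894e+01,
        1.91053050e-02,  7.33684399e-03,  4.37456578e-06]), 'eef_pos': array([0.21640482, 0.58599916, 0.24468303]), 'ee_rot': array([-6.47371742e-05,  1.75939668e-01,  9.84400769e-01, -5.95360376e-04]), 'ft_force': array([-0.32035083, -0.21944395, -0.01893309]), 'torque': array([ 0.01263365,  0.05108892, -0.0200872 ]), 'width': 1.0005287500385296}
[ 1.32443711 -0.42923265  1.00577477] [ 0.42562896 -0.01967318  1.41101169] -0.08721396755977649 492.21772638515307
```

View pics/s0.png

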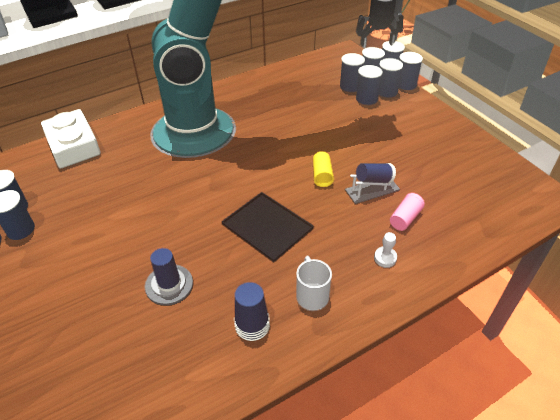

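View pics/t0.png

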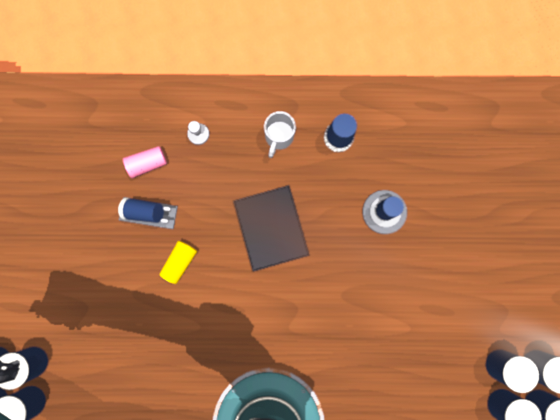

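The dry cup on its stand is at scene (165,270) / top (388,210), and the washed cup in the rack at scene (377,173) / top (145,210). The washed cup's mouth is its white end at top (124,210), to the left. The tray is at top (271,228). The pink (145,162) and yellow (178,262) cups are look-alikes, and the navy stack at (340,130) is the paper cups. The navy cups at the edges stand upright or in groups, so they aren't the ones meant.

```bash
cat > m.py <<'E'
from h import *
f=grab("top"); P=cloud(f); hsv=cv2.cvtColor(f["pixels"],cv2.COLOR_RGB2HSV)
def box(a,b,c,d): m=np.zeros(P.shape[:2],bool); m[b:d,a:c]=1; return m
print("table z",np.median(P[150:170,210:230,2]))
navy=(hsv[...,0]>105)&(hsv[...,0]<130)&(hsv[...,1]>90)
# tray
m=(box(220,175,320,280)&(hsv[...,2]<75)).astype(np.uint8)
c=max(cv2.findContours(m,0,2)[0],key=cv2.contourArea); r=cv2.minAreaRect(c); bx=cv2.boxPoints(r)
W=onplane(f,bx,0.01); print("tray",r,W.round(4).tolist(),W.mean(0))
# stand
m=box(355,185,415,240)&(P[...,2]>0.1)
print("dry top",m.sum(),np.median(P[m],0),[(P[m][:,i].min()+P[m][:,i].max())/2 for i in range(3)])
m=box(355,185,415,240)&(P[...,2]>0.005)&(P[...,2]<0.014); c=max(cv2.findContours(m.astype(np.uint8),0,2)[0],key=cv2.contourArea)
(u,v),rr=cv2.minEnclosingCircle(c); print("foot",u,v,rr,onplane(f,[(u,v)],0.01))
m=box(110,190,185,235)&(P[...,2]>0.05)
Q=P[m]; print("washed",m.sum(),Q.min(0),Q.max(0)); 
xy=Q[:,:2]; c=xy.mean(0); u,s,vt=np.linalg.svd(xy-c); print(c,vt[0],s)
t=(xy-c)@vt[0];
for a,b in zip(np.arange(-.06,.06,.01),np.arange(-.05,.07,.01)):
    k=(t>=a)&(t<b)
    if k.sum()>5: w=(xy[k]-c)@vt[1]; print(round(a,3),k.sum(),w.min().round(4),w.max().round(4),Q[k,2].max().round(4))
for n,b in dict(paper=(318,105,362,158),pit=(258,105,302,162),tamp=(182,115,215,148),yel=(155,235,205,290),pink=(115,140,175,185)).items():
    m=box(*b)&(P[...,2]>0.03); print(n,P[m].min(0).round(3),P[m].max(0).round(3))
m=box(110,190,185,235)&(P[...,2]>0.003)&(P[...,2]<0.02)
r=cv2.minAreaRect(np.argwhere(m)[:,::-1].astype(np.float32)); print("base plate",r,onplane(f,cv2.boxPoints(r),.008).round(3).tolist())
E
python3 m.py
python3 - <<'E'
from h import *
f=grab("scene")
a=f["pixels"][:,:,::-1]; c1=cv2.resize(a[140:210,330:430],None,fx=4,fy=4,interpolation=2); c2=cv2.resize(a[240:310,120:220],None,fx=4,fy=4,interpolation=2)
cv2.imwrite("pics/crop.png",np.hstack([c1,c2]))
E
```

```text
table z -0.00045444936878102915
tray ((258.9499816894531, 267.8500061035156), (0.9486832022666931, 8.221921920776367), 71.56504821777344) [[0.4058, 0.0366, 0.01], [0.4129, 0.0157, 0.01], [0.4105, 0.0149, 0.01], [0.4034, 0.0358, 0.01]] [0.40814685 0.02573338 0.01      ]
dry top 394 [ 0.5639553  -0.31018293  0.11751515] [np.float64(0.5083542580450607), np.float64(-0.1793708376994591), np.float64(0.7555129511051211)]
foot 384.6379089355469 211.70526123046875 23.345840454101562 [[ 0.56157721 -0.31434697  0.01      ]]
washed 941 [ 0.42562896 -0.01967318  0.05410105] [0.5921133  0.38769037 1.41101169]
[0.55217352 0.31942816] [0.29227614 0.95633397] [1.78857468 0.49130878]
-0.06 17 -0.0288 0.0095 0.073
-0.05 46 -0.0282 0.0127 0.0877
-0.04 122 -0.032 0.019 0.106
-0.03 87 -0.0312 0.0196 0.1146
-0.02 77 -0.0306 0.0226 0.1143
-0.01 73 -0.0292 0.0234 0.11
0.0 74 -0.0271 0.0255 0.1057
0.01 77 -0.0276 0.0279 0.1024
0.02 72 -0.0265 0.0285 0.0982
0.03 74 -0.0256 0.0308 0.0953
0.04 82 -0.0246 0.0332 0.0901
0.05 75 -0.023 0.0338 0.0891
paper [ 0.426 -0.227  0.03 ] [ 0.8   -0.02   1.411]
pit [ 0.426 -0.065  0.031] [0.814 0.013 1.411]
tamp [ 0.426 -0.02   0.031] [0.79  0.213 1.411]
yel [ 0.371 -0.02   0.03 ] [0.478 0.285 1.411]
pink [ 0.426 -0.02   0.03 ] [0.734 0.391 1.411]
base plate ((147.0, 212.0), (44.0, 74.0), 90.0) [[0.617, 0.434, 0.008], [0.618, 0.233, 0.008], [0.498, 0.229, 0.008], [0.497, 0.429, 0.008]]
```

View pics/crop.png

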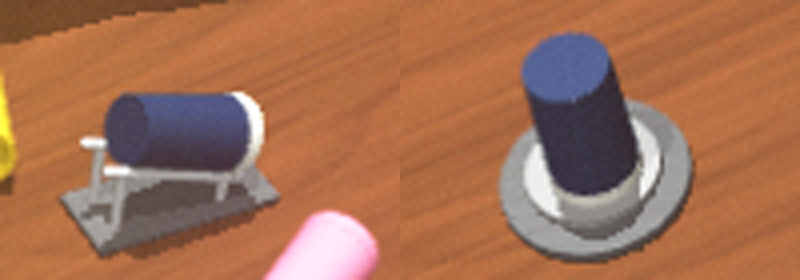

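The crop confirms both: the left one is navy with a white mouth, lying in the rack with its mouth to the left (+y); the right one stands over the peg. I'll redo the numbers with zero-depth pixels masked out.

```bash
cat > m2.py <<'E'
from h import *
f=grab("top"); P=cloud(f); P[f["depth"]<=0]=[0,0,-9]; V=f["pixels"].max(2); S=cv2.cvtColor(f["pixels"],cv2.COLOR_RGB2HSV)[...,1]
def box(a,b,c,d): m=np.zeros(P.shape[:2],bool); m[b:d,a:c]=1; return m
print(f["pixels"][228,271],f["pixels"][228,225])
m=(box(220,175,320,280)&(S<100)).astype(np.uint8)
c=max(cv2.findContours(m,0,2)[0],key=cv2.contourArea); r=cv2.minAreaRect(c)
W=onplane(f,cv2.boxPoints(r),0.012); print("tray",r,W.round(3).tolist(),W.mean(0))
m=box(355,185,415,240)&(P[...,2]>0.11); c=max(cv2.findContours(m.astype(np.uint8),0,2)[0],key=cv2.contourArea)
(u,v),rr=cv2.minEnclosingCircle(c); print("dry top",m.sum(),np.mean(P[m],0),u,v,rr,onplane(f,[(u,v)],0.118))
# washed: fit tapered cylinder
m=box(110,190,185,235)&(P[...,2]>0.07)&(P[...,2]<.13); m=cv2.erode(m.astype(np.uint8),np.ones((3,3)))>0; Q=P[m]
from scipy.optimize import least_squares
def res(p):
    x,y,z,yaw,pit=p; d=np.array([np.cos(yaw)*np.cos(pit),np.sin(yaw)*np.cos(pit),-np.sin(pit)])
    w=Q-[x,y,z]; t=w@d; rad=np.linalg.norm(w-np.outer(t,d),axis=1); return rad-(27.5+.03*1000*t)/1000
k=least_squares(res,[Q[:,0].mean(),Q[:,1].mean(),.07,1.57,.35],loss="soft_l1",f_scale=.002); x,y,z,yaw,pit=k.x
d=np.array([np.cos(yaw)*np.cos(pit),np.sin(yaw)*np.cos(pit),-np.sin(pit)]);t=(Q-k.x[:3])@d
print("washed",m.sum(),k.x,np.degrees([yaw,pit]),"rms",np.sqrt((k.fun**2).mean()),"t",np.percentile(t,[0,2,98,100]),"mid",k.x[:3]+d*(np.percentile(t,1)+np.percentile(t,99))/2)
for n,b in dict(paper=(318,105,362,158),pit=(258,105,302,162),tamp=(182,115,215,148),yel=(155,235,205,290),pink=(115,140,175,185)).items():
    m=box(*b)&(P[...,2]>0.03); print(n,P[m].min(0).round(3),P[m].max(0).round(3))
E
python3 m2.py
```

```text
[103  86  84] [175 107  64]
tray ((270.54718017578125, 227.91510009765625), (72.93844604492188, 58.24087142944336), 74.05460357666016) [[0.589, 0.099, 0.012], [0.634, -0.053, 0.012], [0.443, -0.107, 0.012], [0.4, 0.043, 0.012]] [ 0.51628857 -0.00459585  0.012     ]
dry top 365 [ 0.56527267 -0.31188884  0.11768226] 392.5 206.5 11.068072319030762 [[ 0.56434203 -0.31155771  0.118     ]]
washed 656 [ 0.59349316  0.55146602 -0.00701176  1.40293438  0.36097145] [80.38221874 20.68214086] rms 0.0036947097283373496 t [-0.29088746 -0.2882152  -0.19406964 -0.1884674 ] mid [0.55596418 0.32999943 0.07778652]
paper [ 0.731 -0.227  0.031] [ 0.8   -0.151  0.137]
pit [ 0.704 -0.065  0.03 ] [0.814 0.013 0.101]
tamp [0.76  0.183 0.031] [0.789 0.213 0.094]
yel [0.371 0.195 0.03 ] [0.478 0.284 0.064]
pink [0.649 0.281 0.031] [0.735 0.394 0.063]
```

```bash
cat >> h.py <<'E'
def frame(z,y):
    z=np.array(z,float);z/=np.linalg.norm(z);y=np.array(y,float);y-=z*(y@z);y/=np.linalg.norm(y);return np.c_[np.cross(y,z),y,z]
def go(p,Rt=None):
    R,c=toolpose(robot.state()); Rt=R if Rt is None else Rt
    print("row:",(R.T@(np.array(p)-c)).round(4),Ro.from_matrix(R.T@Rt).as_rotvec().round(4))
def az(a): return np.array([np.cos(np.radians(a)),np.sin(np.radians(a)),0])
def log():
    import json; s=robot.state(); open("log.txt","a").write(json.dumps([list(s["qpos"]),list(s["eef_pos"]),list(s["ee_rot"])])+"\n")
    print({k:np.round(s[k],3).tolist() for k in("clock","qpos","eef_pos","ee_rot","ft_force","width")})
DN=[0,0,-1]
E
python3 - <<'E'
from h import *
log(); go([.563,-.313,.27],frame(DN,az(-29)))
E
```

```text
{'clock': 0.25, 'qpos': [-1.258, 0.418, -0.01, 1.614, 0.005, 1.111, -0.053], 'eef_pos': [0.216, 0.586, 0.245], 'ee_rot': [-0.0, 0.176, 0.984, -0.0], 'ft_force': [-0.102, 0.5, -0.214], 'width': 1.002}
row: [-0.6365 -0.7234 -0.0245] [-4.0000e-04  6.0000e-04  1.7232e+00]
```

Call:
carry_out --series "-0.6365 -0.7234 -0.0255 0 0 1.723;-0.6365 -0.7234 -0.0255 0 0 1.723;-0.6365 -0.7234 -0.0255 0 0 1.723;-0.6365 -0.7234 -0.0255 0 0 1.723;-0.6365 -0.7234 -0.0255 0 0 1.723;-0.6365 -0.7234 -0.0255 0 0 1.723;-0.6365 -0.7234 -0.0255 0 0 1.723;-0.6365 -0.7234 -0.0255 0 0 1.723;-0.6365 -0.7234 -0.0255 0 0 1.723;-0.6365 -0.7234 -0.0255 0 0 1.723;-0.6365 -0.7234 -0.0255 0 0 1.723;-0.6365 -0.7234 -0.0255 0 0 1.723"

```text
clock: 1.45
eef_pos: [0.4325, 0.0246, 0.2616]
ee_rot: [-0.0, 0.863, 0.505, 0.001]
ft_force: [1.2, 2.1, -0.3]
width: 0.998
```

Run:
```python
from h import *
log(); go([.563,-.313,.27],frame(DN,az(-29)))
```

```text
{'clock': 1.45, 'qpos': [-0.708, 0.043, 0.602, 2.061, -0.029, 1.045, -0.604], 'eef_pos': [0.432, 0.025, 0.262], 'ee_rot': [-0.0, 0.863, 0.505, 0.001], 'ft_force': [1.157, 2.054, -0.305], 'width': 0.998}
row: [-0.2304  0.2792 -0.0085] [ 0.0004 -0.001  -0.0057]
```

Call:
carry_out --series "-0.23 0.279 -0.0085 0 0 0;-0.23 0.279 -0.0085 0 0 0;-0.23 0.279 -0.0085 0 0 0;-0.23 0.279 -0.0085 0 0 0;-0.23 0.279 -0.0085 0 0 0;-0.23 0.279 -0.0085 0 0 0;-0.23 0.279 -0.0085 0 0 0;-0.23 0.279 -0.0085 0 0 0;-0.23 0.279 -0.0085 0 0 0;-0.23 0.279 -0.0085 0 0 0"

```text
clock: 2.45
eef_pos: [0.5646, -0.3091, 0.2694]
ee_rot: [-0.0, 0.862, 0.508, -0.0]
ft_force: [0.3, 0.5, 1.0]
width: 1.001
```

Run:
```python
from h import *
log()
f=grab("wrist"); save(f,"w1.png"); P=cloud(f);P[f["depth"]<=0]=-9
m=((P[...,2]>.112)&(P[...,2]<.124)).astype(np.uint8)
for c in cv2.findContours(m,0,2)[0]:
    if cv2.contourArea(c)>300:
        (u,v),r=cv2.minEnclosingCircle(c); M=cv2.moments(c); cc=(M["m10"]/M["m00"],M["m01"]/M["m00"]); print(u,v,r,cc,onplane(f,[(u,v),cc],.118))
m=((P[...,2]>.005)&(P[...,2]<.014)).astype(np.uint8)
for c in cv2.findContours(m,0,2)[0]:
    if cv2.contourArea(c)>300:
        (u,v),r=cv2.minEnclosingCircle(c); print("foot",u,v,r,onplane(f,[(u,v)],.01))
```

```text
{'clock': 2.45, 'qpos': [-0.058, 0.52, 0.735, 1.555, -0.364, 1.209, 0.236], 'eef_pos': [0.565, -0.309, 0.269], 'ee_rot': [-0.0, 0.862, 0.508, -0.0], 'ft_force': [0.323, 0.479, 0.984], 'width': 1.001}
280.5496520996094 197.46807861328125 26.25950050354004 (280.5734305386796, 197.39773187525313) [[ 0.56625269 -0.311555    0.118     ]
 [ 0.56630797 -0.31150311  0.118     ]]
foot 278.546142578125 174.48129272460938 44.61528396606445 [[ 0.56386009 -0.31150142  0.01      ]]
foot 101.0 6.820987701416016 75.30963134765625 [[ 0.48038601 -0.03593157  0.01      ]]
```

View pics/w1.png

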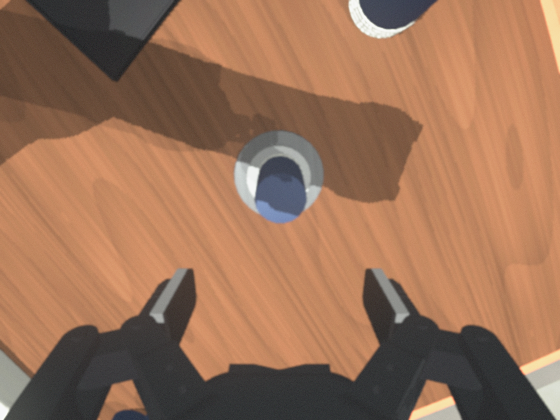

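The wrist view shows the cup base at (281,197) on its foot at (279,174), with the fingers clear on both sides. I'm going down onto it.

Call:
carry_out --series "-0.0016 0.002 0.05 0 0 0;-0.0016 0.002 0.1 0 0 0;-0.0016 0.002 0.14 0 0 0;-0.0016 0.002 0.17 0 0 0;-0.0016 0.002 0.189 0 0 0;-0.0016 0.002 0.189 0 0 0;-0.0016 0.002 0.189 0 0 0"

```text
clock: 3.2
eef_pos: [0.5662, -0.3114, 0.0817]
ee_rot: [0.0, 0.861, 0.508, 0.0]
ft_force: [-0.4, 0.1, 0.4]
width: 0.999
```

Call:
carry_out --series "0 0 0 0 0 0;0 0 0 0 0 0;0 0 0 0 0 0;0 0 0 0 0 0;0 0 0 0 0 0;0 0 0 0 0 0;0 0 0 0 0 0;0 0 0 0 0 0" --hand 0.03

```text
clock: 4.0
eef_pos: [0.5663, -0.3123, 0.0825]
ee_rot: [0.001, 0.862, 0.508, 0.001]
ft_force: [-4.8, 4.5, 16.1]
width: 0.626
```

Run:
```python
from h import *
log(); go([.5657,-.3115,.20]); go([.516,-.005,.20]); go([.516,-.005,.067])
```

```text
{'clock': 4.0, 'qpos': [0.027, 0.725, 0.616, 1.69, -0.516, 0.892, 0.348], 'eef_pos': [0.566, -0.312, 0.082], 'ee_rot': [0.001, 0.862, 0.508, 0.001], 'ft_force': [-4.817, 4.502, 16.067], 'width': 0.626}
row: [ 0.0005 -0.0007 -0.1175] [0. 0. 0.]
row: [ 0.2445 -0.1927 -0.1177] [0. 0. 0.]
row: [ 0.2444 -0.1929  0.0153] [0. 0. 0.]
```

Call:
carry_out --series "0 0 -0.02 0 0 0;0 0 -0.05 0 0 0;0 0 -0.09 0 0 0;0 0 -0.12 0 0 0;0 0 -0.125 0 0 0"

```text
clock: 4.5
eef_pos: [0.5668, -0.3131, 0.21]
ee_rot: [0.002, 0.862, 0.508, 0.002]
ft_force: [-0.3, -0.0, -0.6]
width: 0.623
```

Run:
```python
from h import *
log(); go([.516,-.005,.19],frame(DN,az(-29)))
```

```text
{'clock': 4.5, 'qpos': [-0.034, 0.579, 0.707, 1.611, -0.412, 1.1, 0.274], 'eef_pos': [0.567, -0.313, 0.21], 'ee_rot': [0.002, 0.862, 0.508, 0.002], 'ft_force': [-0.296, -0.003, -0.644], 'width': 0.623}
row: [ 0.2448 -0.1939  0.0191] [ 0.0056 -0.0007 -0.    ]
```

Call:
carry_out --series "0.2448 -0.1939 0.019 0.005 0 0;0.2448 -0.1939 0.019 0.005 0 0;0.2448 -0.1939 0.019 0.005 0 0;0.2448 -0.1939 0.019 0.005 0 0;0.2448 -0.1939 0.019 0.005 0 0;0.2448 -0.1939 0.019 0.005 0 0;0.2448 -0.1939 0.019 0.005 0 0;0.2448 -0.1939 0.019 0.005 0 0;0.2448 -0.1939 0.019 0.005 0 0;0.2448 -0.1939 0.019 0.005 0 0"

```text
clock: 5.5
eef_pos: [0.5149, -0.0055, 0.1868]
ee_rot: [-0.002, 0.862, 0.507, -0.001]
ft_force: [0.3, -0.2, -0.3]
width: 0.626
```

Run:
```python
from h import *
log(); f=grab("wrist"); save(f,"w2.png"); g=grab("scene"); save(g,"s2.png",(150,80,350,260),3); go([.516,-.005,.0685],frame(DN,az(-29)))
```

```text
{'clock': 5.5, 'qpos': [-0.641, 0.36, 0.72, 1.959, -0.296, 0.932, -0.281], 'eef_pos': [0.515, -0.005, 0.187], 'ee_rot': [-0.002, 0.862, 0.507, -0.001], 'ft_force': [0.336, -0.223, -0.286], 'width': 0.626}
row: [0.0009 0.0014 0.1182] [-0.0047  0.0003 -0.0018]
```

View pics/s2.png

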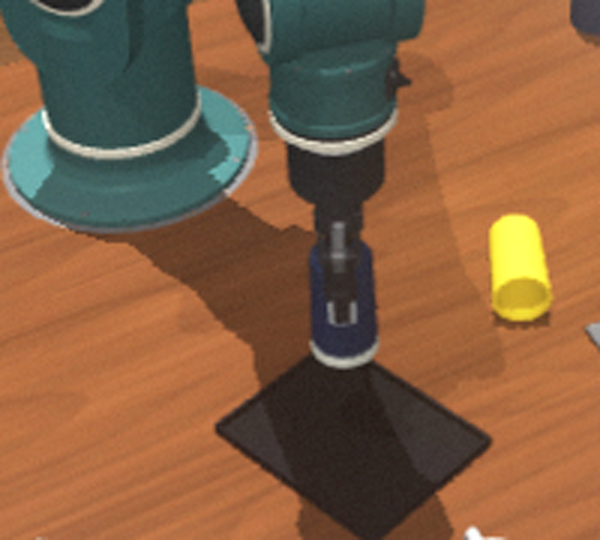

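The cup is held upright, with its rim at crop (343,355), over the tray at about (350,440). I'm lowering it to just above the floor and then easing down until contact.

Call:
carry_out --series "0.001 0.001 0.04 -0.003 0 0;0.001 0.001 0.08 -0.003 0 0;0.001 0.001 0.1 -0.003 0 0;0.001 0.001 0.112 -0.003 0 0;0.001 0.001 0.114 -0.003 0 0;0.001 0.001 0.114 -0.003 0 0"

```text
clock: 6.2
eef_pos: [0.5161, -0.0039, 0.0733]
ee_rot: [-0.001, 0.862, 0.507, -0.0]
ft_force: [0.1, 0.2, -1.4]
width: 0.623
```

Call:
carry_out --series "0 0 0.001 0 0 0;0 0 0.002 0 0 0;0 0 0.003 0 0 0;0 0 0.003 0 0 0"

```text
clock: 6.6
eef_pos: [0.5157, -0.0033, 0.0699]
ee_rot: [-0.001, 0.862, 0.508, -0.0]
ft_force: [0.1, 0.3, -0.6]
width: 0.62
```

Call:
carry_out --series "0 0 0.001 0 0 0;0 0 0.001 0 0 0;0 0 0.002 0 0 0;0 0 0.002 0 0 0"

```text
clock: 7.0
eef_pos: [0.5158, -0.0034, 0.0685]
ee_rot: [-0.001, 0.862, 0.508, -0.0]
ft_force: [-7.0, 1.9, 21.0]
width: 0.625
```

Call:
carry_out --series "0 0 -0.001 0 0 0;0 0 -0.001 0 0 0"

```text
clock: 7.2
eef_pos: [0.5157, -0.0034, 0.0688]
ee_rot: [-0.001, 0.862, 0.508, -0.0]
ft_force: [-0.7, -0.4, -1.0]
width: 0.622
```

Call:
carry_out --series "0 0 0 0 0 0;0 0 0 0 0 0;0 0 0 0 0 0;0 0 0 0 0 0;0 0 0 0 0 0;0 0 0 0 0 0;0 0 -0.02 0 0 0;0 0 -0.06 0 0 0;0 0 -0.11 0 0 0;0 0 -0.16 0 0 0;0 0 -0.18 0 0 0;0 0 -0.18 0 0 0" --hand 0.0854

```text
clock: 8.4
eef_pos: [0.5171, -0.0035, 0.2515]
ee_rot: [-0.0, 0.862, 0.508, 0.002]
ft_force: [-0.9, 0.1, -0.4]
width: 0.996
```

```bash
cat > m3.py <<'E'
from h import *
f=grab("top"); P=cloud(f); P[f["depth"]<=0]=[0,0,-9]
m=np.zeros(P.shape[:2],bool); m[190:235,110:185]=1
m&=(P[...,2]>.075)&(P[...,2]<.13); m=cv2.erode(m.astype(np.uint8),np.ones((3,3)))>0; Q=P[m]
from scipy.optimize import least_squares
c0=Q.mean(0)
def ax(yaw,pit): return np.array([np.cos(yaw)*np.cos(pit),np.sin(yaw)*np.cos(pit),-np.sin(pit)])
def res(p):
    x,z,yaw,pit=p; d=ax(yaw,pit); w=Q-[x,c0[1],z]; t=w@d
    return np.linalg.norm(w-np.outer(t,d),axis=1)-(.0275+.03*t)
k=least_squares(res,[c0[0],.07,1.4,.35],loss="soft_l1",f_scale=.002); x,z,yaw,pit=k.x
d=ax(yaw,pit); C=np.array([x,c0[1],z]); t=(Q-C)@d
print("washed",m.sum(),np.degrees([yaw,pit]),"rms",np.sqrt((k.fun**2).mean()),"t",np.percentile(t,[0,2,98,100]),C,"axis at y=.33",C+d*(.33-C[1])/d[1])
m=np.zeros(P.shape[:2],bool); m[175:280,220:320]=1; m&=(P[...,2]>.098)&(P[...,2]<.11); print("dry",m.sum(),P[m].mean(0))
E
python3 -c "
from h import *
log(); go([.50,.30,.27],frame(DN,az(-9.6)))"; python3 m3.py
```

```text
{'clock': 8.4, 'qpos': [-0.704, 0.273, 0.774, 1.895, -0.222, 1.057, -0.345], 'eef_pos': [0.517, -0.004, 0.252], 'ee_rot': [-0.0, 0.862, 0.508, 0.002], 'ft_force': [-0.868, 0.111, -0.435], 'width': 0.996}
row: [ 0.2573 -0.162  -0.0177] [ 0.0019 -0.0034 -0.3382]
washed 586 [82.27441678 18.95778618] rms 0.0052882134236255296 t [-0.04901196 -0.0459388   0.04714162  0.05323159] [0.5555161  0.3250696  0.07001069] axis at y=.33 [0.55618496 0.33       0.06830157]
dry 0 [nan nan nan]m3.py:14: RuntimeWarning: Mean of empty slice.
  m=np.zeros(P.shape[:2],bool); m[175:280,220:320]=1; m&=(P[...,2]>.098)&(P[...,2]<.11); print("dry",m.sum(),P[m].mean(0))
  ret = um.true_divide(
```

```bash
cat > kin.py <<'E'
import json,numpy as np
from scipy.spatial.transform import Rotation as Ro
from scipy.optimize import least_squares
L=[json.loads(l) for l in open("log.txt")]
def rot(q):
    Rs=[Ro.identity()]
    for i,a in enumerate(q): Rs.append(Rs[-1]*(Ro.from_rotvec([0,0,-a]) if i%2==0 else Ro.from_rotvec([0,a,0])))
    return Rs
M=[(rot(q)[-1].inv()*Ro.from_quat(np.roll(r,-1))) for q,p,r in L]
mount=Ro.concatenate(M).mean()
if __name__=="__main__":
    print(mount.as_matrix().round(3)); print([round((mount.inv()*m).magnitude(),4) for m in M])
def basis(q):
    R=[r.as_matrix() for r in rot(q)]
    return np.c_[R[0][:,2],R[2][:,2],R[4][:,2],R[6][:,2],R[2][:,0],R[4][:,0],R[6][:,0]]
A=np.vstack([basis(q) for q,p,r in L]);b=np.hstack([p for q,p,r in L])
lk=np.linalg.lstsq(np.vstack([A,1e-3*np.eye(7)]),np.r_[b,0,0,0,0,0,0,0],rcond=None)[0]
if __name__=="__main__": print(lk.round(4),np.abs(A@lk-b).max())
def fk(q): return basis(q)@lk,(rot(q)[-1]*mount)
lo=np.array([-2.81,-.39,-1.27,.06,-1.19,.19,-2.82]);hi=np.array([2.81,2.02,1.25,2.57,4.33,2,2.82])
def ik(p,R,q0):
    f=lambda q:np.r_[(fk(q)[0]-p)*10,(Ro.from_matrix(R).inv()*fk(q)[1]).as_rotvec()*3,(q-q0)*1e-3]
    return least_squares(f,np.clip(q0,lo+.03,hi-.03),bounds=(lo+.02,hi-.02))
E
python3 kin.py
python3 - <<'E'
from h import *; from kin import *
qs=np.array(L[-1][0])
for s in (1,-1):
  yaw=81; d=az(yaw); j=az(yaw-90)*s
  R0=frame(DN,j); q=qs
  for p in ([.556,.325,.27],[.556,.325,.075]): k=ik(np.array(p),R0,q); q=k.x; print(s,"grasp",q.round(2),k.cost.round(4))
  k=ik(np.array([.556,.325,.25]),R0,q);q=k.x
  # rotate about jaw axis: cup mouth d -> down
  ok=[]
  for a in np.arange(0,71,5):
    z=np.cos(np.radians(a))*np.array(DN)-np.sin(np.radians(a))*d
    k=ik(np.array([.556,.325-.2*a/70,.25]),frame(z,j),q); q=k.x; ok.append(k.cost)
  print("turned",q.round(2),max(ok).round(4))
  for fin in (-140,-100,-60,-30,0):
    D=az(fin); z=np.cos(np.radians(70))*np.array(DN)+np.sin(np.radians(70))*D; J=np.cross(D,[0,0,1])*1.0
    # jaw relative: d->-D, j=az(yaw-90)*s
    J=az(fin-180-90)*s
    r=[]
    for p in ([.565,-.31,.22],[.565,-.31,.075]): k=ik(np.array(p),frame(z,J),q); r.append((k.x.round(2).tolist(),k.cost.round(4)))
    print(fin,r)
E
```

```text
[[ 0. -1. -0.]
 [ 1.  0. -0.]
 [ 0. -0.  1.]]
[0.0, 0.0, 0.0, 0.0, 0.0, 0.0, 0.0]
[ 0.1468  0.499   0.4704  0.1544 -0.0331  0.005  -0.0356] 0.028916651419267775
1 grasp [-0.97  0.48  0.57  1.55 -0.27  1.19 -0.51] 0.0
1 grasp [-0.9   0.7   0.47  1.7  -0.4   0.83 -0.41] 0.0
turned [-1.08  0.7   0.87  1.67  0.58  1.55 -0.53] 0.0
-140 [([-0.31, 0.91, 0.96, 1.5, 0.44, 1.5, -0.42], np.float64(0.0)), ([-0.26, 1.09, 0.87, 1.53, 0.35, 1.36, -0.55], np.float64(0.0))]
-100 [([-0.43, 0.76, 0.99, 1.77, 0.84, 0.84, -0.42], np.float64(0.0)), ([-0.37, 1.0, 0.91, 1.8, 0.82, 0.7, -0.64], np.float64(0.0))]
-60 [([-0.24, 0.53, 0.78, 1.9, 1.94, 0.4, -0.97], np.float64(0.0)), ([-0.06, 0.74, 0.55, 1.92, 2.22, 0.58, -1.38], np.float64(0.0))]
-30 [([0.28, 0.4, 0.24, 1.9, 3.17, 0.37, -1.7], np.float64(0.0)), ([0.16, 0.68, 0.38, 1.96, 3.17, 0.68, -1.84], np.float64(0.0))]
0 [([-0.35, 0.8, 1.23, 1.96, 4.01, 1.16, -2.72], np.float64(0.0)), ([-0.23, 1.03, 1.04, 1.99, 3.75, 1.3, -2.54], np.float64(0.0))]
-1 grasp [-1.28  0.78  1.23  1.67 -0.96  1.26 -2.8 ] 0.84
-1 grasp [-1.33  1.09  1.23  1.77 -1.17  1.19 -2.8 ] 0.2728
turned [-1.13  0.96  1.23  1.52  0.22  1.51 -2.8 ] 1.6101
-140 [([-0.32, 1.08, 1.23, 1.39, 0.12, 1.49, -2.8], np.float64(1.3263)), ([-0.37, 1.31, 1.23, 1.59, -0.22, 1.18, -2.8], np.float64(1.4041))]
-100 [([-0.47, 0.95, 1.23, 1.72, 0.11, 0.64, -2.8], np.float64(0.4681)), ([-0.52, 1.31, 1.23, 1.87, -0.31, 0.36, -2.8], np.float64(0.244))]
-60 [([-0.56, 0.79, 1.23, 1.87, 0.38, 0.21, -2.8], np.float64(0.2984)), ([-0.57, 1.23, 1.23, 1.86, -0.04, 0.21, -2.8], np.float64(0.6629))]
-30 [([1.53, 0.78, -1.25, 1.86, 1.89, 0.42, -2.8], np.float64(0.4342)), ([1.51, 1.23, -1.25, 1.88, 2.34, 0.59, -2.8], np.float64(0.7014))]
0 [([1.49, 0.68, -1.11, 1.88, -1.17, 0.21, 0.35], np.float64(0.1566)), ([1.56, 1.32, -1.25, 1.89, 2.57, 0.21, -2.8], np.float64(0.0649))]
```

```bash
python3 -c "
from h import *
go([.556,.325,.25],frame(DN,az(-9)))"
```

```text
row: [ 3.065e-01 -1.244e-01  3.000e-04] [-2.000e-04 -2.100e-03 -3.485e-01]
```

Call:
carry_out --series "0.3065 -0.1244 0.0003 0 -0.002 -0.3485;0.3065 -0.1244 0.0003 0 -0.002 -0.3485;0.3065 -0.1244 0.0003 0 -0.002 -0.3485;0.3065 -0.1244 0.0003 0 -0.002 -0.3485;0.3065 -0.1244 0.0003 0 -0.002 -0.3485;0.3065 -0.1244 0.0003 0 -0.002 -0.3485;0.3065 -0.1244 0.0003 0 -0.002 -0.3485;0.3065 -0.1244 0.0003 0 -0.002 -0.3485;0.3065 -0.1244 0.0003 0 -0.002 -0.3485;0.3065 -0.1244 0.0003 0 -0.002 -0.3485;0.3065 -0.1244 0.0003 0 -0.002 -0.3485"

```text
clock: 9.55
eef_pos: [0.5558, 0.3236, 0.2484]
ee_rot: [-0.0, 0.761, 0.649, -0.001]
ft_force: [-0.5, 0.4, -0.2]
width: 1.001
```

Run:
```python
from h import *
log()
g=grab("top"); P=cloud(g); P[g["depth"]<=0]=-9
m=np.zeros(P.shape[:2],bool); m[175:280,220:320]=1; m&=(P[...,2]>.095)&(P[...,2]<.115); print("dry",m.sum(),P[m].mean(0) if m.any() else 0)
f=grab("wrist"); save(f,"w3.png"); P=cloud(f);P[f["depth"]<=0]=-9
hsv=cv2.cvtColor(f["pixels"],cv2.COLOR_RGB2HSV)
m=((P[...,2]>.06)&(P[...,2]<.13)&(np.abs(P[...,0]-.556)<.06)&(np.abs(P[...,1]-.325)<.08)).astype(np.uint8)
c=max(cv2.findContours(m,0,2)[0],key=cv2.contourArea); mm=np.zeros_like(m); cv2.drawContours(mm,[c],-1,1,-1)
r=cv2.minAreaRect(c); print(r, cv2.contourArea(c)); print(onplane(f,[r[0]],.07))
Q=P[(cv2.erode(mm,np.ones((3,3)))>0)&(m>0)]
print(Q.min(0),Q.max(0))
# per-slice in world y: x mid of silhouettes (top surface symmetric)
for y in np.arange(.28,.375,.01):
    k=np.abs(Q[:,1]-y)<.003
    if k.sum()>10: print(round(y,3),k.sum(),Q[k,0].min().round(4),Q[k,0].max().round(4),((Q[k,0].min()+Q[k,0].max())/2).round(4),"top",np.percentile(Q[k,2],98).round(4),Q[k][Q[k,2]>np.percentile(Q[k,2],80),0].mean().round(4))
```

```text
{'clock': 9.55, 'qpos': [-0.976, 0.499, 0.564, 1.574, -0.284, 1.154, -0.509], 'eef_pos': [0.556, 0.324, 0.248], 'ee_rot': [-0.0, 0.761, 0.649, -0.001], 'ft_force': [-0.526, 0.413, -0.171], 'width': 1.001}
dry 334 [ 0.5164943  -0.0041175   0.10370476]
((276.5, 184.5), (115.0, 53.0), 90.0) 5279.5
[[0.55427977 0.32821402 0.07      ]]
[0.52550879 0.2615847  0.06441272] [0.58761757 0.38752872 0.1118137 ]
0.29 63 0.5573 0.5742 0.5658 top 0.109 0.5616
0.3 310 0.5261 0.5757 0.5509 top 0.11 0.549
0.31 314 0.5274 0.5772 0.5523 top 0.1068 0.5514
0.32 321 0.5284 0.58 0.5542 top 0.1032 0.5535
0.33 325 0.5301 0.5817 0.5559 top 0.0999 0.5535
0.34 318 0.5311 0.5821 0.5566 top 0.0964 0.5551
0.35 317 0.5319 0.5837 0.5578 top 0.0932 0.5569
0.36 333 0.5337 0.5864 0.56 top 0.0896 0.5586
0.37 330 0.5353 0.5876 0.5615 top 0.0866 0.5595
```

View pics/w3.png

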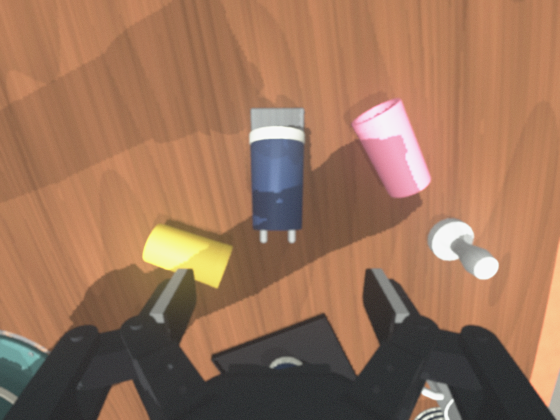

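The washed cup lies at (277,178) with its white mouth at the top (277,133). The fingers have room, with yellow at (190,255) and pink at (393,150) both clear. The dry cup stands on the tray at (0.516,-0.004), with its top at 0.104 m. I'm going down onto the washed cup.

Call:
carry_out --series "0.0012 -0.0014 0.05 0 0 0;0.0012 -0.0014 0.1 0 0 0;0.0012 -0.0014 0.14 0 0 0;0.0012 -0.0014 0.165 0 0 0;0.0012 -0.0014 0.18 0 0 0;0.0012 -0.0014 0.18 0 0 0;0.0012 -0.0014 0.18 0 0 0"

```text
clock: 10.35
eef_pos: [0.5547, 0.3261, 0.0698]
ee_rot: [-0.0, 0.761, 0.649, -0.001]
ft_force: [-0.2, -0.3, 1.2]
width: 0.998
```

Call:
carry_out --series "0 0 0 0 0 0;0 0 0 0 0 0;0 0 0 0 0 0;0 0 0 0 0 0;0 0 0 0 0 0;0 0 0 0 0 0;0 0 0 0 0 0;0 0 0 0 0 0" --hand 0.03

```text
clock: 11.15
eef_pos: [0.5538, 0.3267, 0.0703]
ee_rot: [-0.001, 0.76, 0.65, -0.001]
ft_force: [-10.6, -2.2, 18.3]
width: 0.628
```

Call:
carry_out --series "0 0 -0.01 0 0 0;0 0 -0.03 0 0 0;0 0 -0.07 0 0 0;0 0 -0.12 0 0 0;0 0 -0.17 0 0 0;0 0 -0.21 0 0 0;0 0 -0.22 0 0 0;0 0 -0.22 0 0 0"

```text
clock: 11.95
eef_pos: [0.5551, 0.3264, 0.2907]
ee_rot: [-0.0, 0.761, 0.649, 0.0]
ft_force: [-0.5, 0.3, -2.0]
width: 0.628
```

Run:
```python
from h import *
log()
d=az(81.3)
for a in (35,70):
  A=np.radians(a); go([.555,.325-.05*a/35,.27],frame(np.cos(A)*np.array(DN)-np.sin(A)*d,az(-8.7)))
```

```text
{'clock': 11.95, 'qpos': [-0.991, 0.465, 0.582, 1.527, -0.265, 1.229, -0.527], 'eef_pos': [0.555, 0.326, 0.291], 'ee_rot': [-0.0, 0.761, 0.649, 0.0], 'ft_force': [-0.542, 0.327, -2.0], 'width': 0.628}
row: [-0.0508  0.008   0.0206] [-0.0018 -0.6121 -0.0055]
row: [-0.1002  0.0158  0.0206] [-0.0035 -1.2229 -0.005 ]
```

Call:
carry_out --series "-0.01 0.001 0 0 -0.12 0;-0.02 0.003 0 0 -0.24 0;-0.03 0.005 0 0 -0.36 0;-0.04 0.006 0 0 -0.48 0;-0.05 0.008 0 0 -0.6 0;-0.06 0.009 0 0 -0.72 0;-0.07 0.011 0 0 -0.84 0;-0.08 0.013 0 0 -0.96 0;-0.09 0.014 0 0 -1.08 0;-0.1 0.016 0 0 -1.2 0;-0.1 0.016 0 0 -1.222 0;-0.1 0.016 0 0 -1.222 0"

```text
clock: 13.15
eef_pos: [0.5545, 0.2251, 0.287]
ee_rot: [0.372, 0.622, 0.532, -0.438]
ft_force: [-0.7, -0.7, -1.0]
width: 0.634
```

Run:
```python
from h import *
log()
f=grab("scene"); save(f,"s4.png",(230,60,430,240),3)
A=np.radians(70)
for a,p in ((-75,[.53,-.05,.29]),(-50,[.565,-.312,.24])):
  D=az(a); go(p,frame(np.cos(A)*np.array(DN)+np.sin(A)*D,az(a+90)))
```

```text
{'clock': 13.15, 'qpos': [-1.137, 0.966, 0.748, 1.285, 0.368, 1.836, -0.589], 'eef_pos': [0.554, 0.225, 0.287], 'ee_rot': [0.372, 0.622, 0.532, -0.438], 'ft_force': [-0.65, -0.744, -1.015], 'width': 0.634}
row: [-0.0962  0.0187  0.2583] [-0.3947 -0.001  -0.1411]
row: [-0.1361  0.0944  0.5133] [-0.8047 -0.0015 -0.2906]
```

View pics/s4.png

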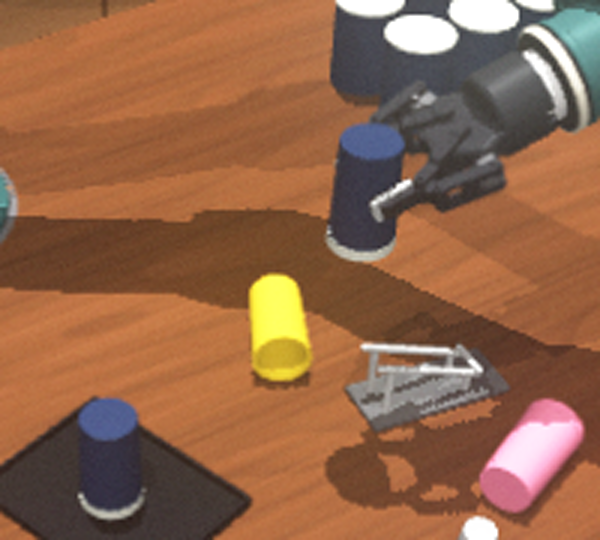

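The washed cup hangs mouth down, with its white rim at crop (360,245), and the dry cup stands on the tray at (110,455). I'm carrying it over in two legs.

Call:
carry_out --series "-0.0962 0.0187 0.2583 -0.395 0 -0.141;-0.0962 0.0187 0.2583 -0.395 0 -0.141;-0.0962 0.0187 0.2583 -0.395 0 -0.141;-0.0962 0.0187 0.2583 -0.395 0 -0.141;-0.0962 0.0187 0.2583 -0.395 0 -0.141;-0.0962 0.0187 0.2583 -0.395 0 -0.141;-0.0962 0.0187 0.2583 -0.395 0 -0.141;-0.0962 0.0187 0.2583 -0.395 0 -0.141;-0.0962 0.0187 0.2583 -0.395 0 -0.141;-0.0962 0.0187 0.2583 -0.395 0 -0.141;-0.0962 0.0187 0.2583 -0.395 0 -0.141;-0.0962 0.0187 0.2583 -0.395 0 -0.141"

```text
clock: 14.4
eef_pos: [0.5301, -0.0497, 0.2911]
ee_rot: [0.456, 0.498, 0.65, -0.349]
ft_force: [0.4, -0.5, -1.4]
width: 0.63
```

```bash
cat > g2.py <<'E'
from h import *
log()
A=np.radians(70)
for a,p in ((-62,[.53,-.2,.26]),(-50,[.565,-.312,.24])):
  D=az(a); go(p,frame(np.cos(A)*np.array(DN)+np.sin(A)*D,az(a+90)))
E
python3 g2.py
```

```text
{'clock': 14.4, 'qpos': [-1.224, 0.599, 0.922, 2.045, 0.878, 1.082, -0.678], 'eef_pos': [0.53, -0.05, 0.291], 'ee_rot': [0.456, 0.498, 0.65, -0.349], 'ft_force': [0.399, -0.499, -1.398], 'width': 0.63}
row: [-0.0203 -0.0392  0.1471] [-0.2125  0.0011 -0.0772]
row: [-0.0414 -0.0344  0.2641] [-0.4093  0.001  -0.1487]
```

Call:
carry_out --series "-0.0414 -0.0344 0.2641 -0.409 0 -0.149;-0.0414 -0.0344 0.2641 -0.409 0 -0.149;-0.0414 -0.0344 0.2641 -0.409 0 -0.149;-0.0414 -0.0344 0.2641 -0.409 0 -0.149;-0.0414 -0.0344 0.2641 -0.409 0 -0.149;-0.0414 -0.0344 0.2641 -0.409 0 -0.149;-0.0414 -0.0344 0.2641 -0.409 0 -0.149;-0.0414 -0.0344 0.2641 -0.409 0 -0.149;-0.0414 -0.0344 0.2641 -0.409 0 -0.149;-0.0414 -0.0344 0.2641 -0.409 0 -0.149;-0.0414 -0.0344 0.2641 -0.409 0 -0.149;-0.0414 -0.0344 0.2641 -0.409 0 -0.149"

```text
clock: 15.6
eef_pos: [0.5652, -0.3114, 0.2401]
ee_rot: [0.52, 0.346, 0.742, -0.243]
ft_force: [0.0, 0.1, -2.3]
width: 0.629
```

```bash
python3 g2.py
```

```text
{'clock': 15.6, 'qpos': [-0.581, 0.551, 0.903, 2.313, 2.447, 0.606, -1.628], 'eef_pos': [0.565, -0.311, 0.24], 'ee_rot': [0.52, 0.346, 0.742, -0.243], 'ft_force': [0.004, 0.092, -2.345], 'width': 0.629}
row: [ 0.0181  0.0447 -0.1083] [0.1971 0.001  0.0725]
row: [-0.     -0.0005  0.0004] [0.0003 0.0009 0.001 ]
```

```bash
cat > m5.py <<'E'
from h import *
R,p=toolpose(robot.state()); print("grasp pt",p-R[:,2]*.005)
for n in("top","scene"):
    f=grab(n); P=cloud(f);P[f["depth"]<=0]=-9
    hsv=cv2.cvtColor(f["pixels"],cv2.COLOR_RGB2HSV); navy=(hsv[...,0]>100)&(hsv[...,0]<135)&(hsv[...,1]>80)
    near=(np.hypot(P[...,0]-p[0],P[...,1]-p[1])<.06)
    m=near&navy&(P[...,2]>p[2]-.1); 
    if m.sum()<20: print(n,"none"); continue
    zt=np.percentile(P[m][:,2],95); k=m&(P[...,2]>zt-.008); print(n,"base",k.sum(),P[k].mean(0),zt,(P[k].min(0)+P[k].max(0))/2)
    if k.sum()>50:
        Q=P[cv2.erode(k.astype(np.uint8),np.ones((3,3)))>0]; u,s,vt=np.linalg.svd(Q-Q.mean(0)); v=vt[2]*np.sign(vt[2,2]); print("  normal",v.round(3))
    if n=="scene": save(f,"s5_%d.png"%int(robot.state()["clock"]*100),(80,170,260,320),4)
    # rim: white band
    w=near&(hsv[...,1]<60)&(hsv[...,2]>110)&(P[...,2]>p[2]-.08)&(P[...,2]<p[2]-.03)
    if w.sum()>5: print("  band",w.sum(),P[w].mean(0),P[w].min(0),P[w].max(0))
E
python3 m5.py; ls pics
python3 - <<'E'
from h import *; from kin import *
A=np.radians(70);D=az(-50);q=np.array(L[-1][0]);R=frame(np.cos(A)*np.array(DN)+np.sin(A)*D,az(40))
off=np.array(L[-1][1])-fk(q)[0]; print(off)
for z in(.24,.19,.14,.1,.07): k=ik(np.array([.565,-.312,z])-off,R,q);q=k.x;print(z,q.round(2),k.cost.round(4))
E
```

```text
grasp pt [ 0.56216354 -0.30780097  0.24180763]
top base 396 [ 0.56426376 -0.31109667  0.28373972] 0.28654931562637675 [ 0.56362247 -0.31108087  0.28402443]
  normal [ 0.012 -0.03   0.999]
  band 34 [ 0.54575601 -0.29563487  0.1915484 ] [ 0.536377   -0.32290819  0.18003177] [ 0.56161527 -0.28302463  0.20158567]
scene base 326 [ 0.56583363 -0.310129    0.28344452] 0.28554676654440014 [ 0.56548017 -0.31028236  0.2826426 ]
  normal [-0.019  0.002  1.   ]
  band 93 [ 0.58827461 -0.31536195  0.1906847 ] [ 0.57026706 -0.33939759  0.18363827] [ 0.5965746  -0.28372832  0.19804449]
crop.png
s0.png
s2.png
s4.png
s5_1570.png
t0.png
w1.png
w2.png
w3.png
[0.01407317 0.00381587 0.01140215]
0.24 [-0.58  0.55  0.9   2.31  2.45  0.6  -1.63] 0.0
0.19 [-0.48  0.67  0.79  2.31  2.5   0.69 -1.77] 0.0
0.14 [-0.41  0.8   0.71  2.3   2.52  0.78 -1.88] 0.0
0.1 [-0.37  0.9   0.65  2.28  2.52  0.84 -1.95] 0.0
0.07 [-0.35  0.98  0.61  2.26  2.51  0.88 -1.99] 0.0
```

View pics/s5_1570.png

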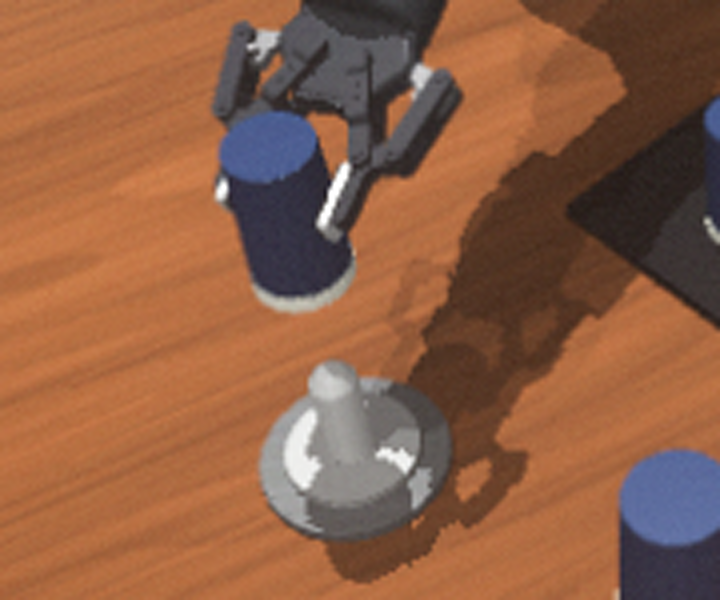

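Call:
carry_out --series "0.028 0 0.0103 0 0 0;0.056 0 0.0205 0 0 0;0.075 0 0.0274 0 0 0;0.085 0 0.0308 0 0 0;0.094 0 0.0342 0 0 0;0.094 0 0.0342 0 0 0"

```text
clock: 16.3
eef_pos: [0.5648, -0.3123, 0.1396]
ee_rot: [0.52, 0.346, 0.742, -0.243]
ft_force: [-0.2, 0.5, -0.2]
width: 0.629
```

The mouth, at (303,290), lines up over the peg tip at (333,375), and nothing touched while the rim passed the tip. I'm continuing down.

Call:
carry_out --series "0.02 0 0.0072 0 0 0;0.038 0 0.0138 0 0 0;0.051 0 0.0185 0 0 0;0.0575 0 0.0208 0 0 0;0.0575 0 0.0208 0 0 0;0.0575 0 0.0208 0 0 0"

```text
clock: 16.9
eef_pos: [0.5649, -0.3127, 0.0798]
ee_rot: [0.52, 0.346, 0.742, -0.243]
ft_force: [-0.1, 0.8, -1.3]
width: 0.631
```

```bash
python3 m5.py
```

```text
grasp pt [ 0.5618473  -0.3090568   0.08153314]
top base 301 [ 0.56391909 -0.31160346  0.12420478] 0.12803554968861908 [ 0.56376084 -0.31177012  0.12556   ]
  normal [-0.034 -0.002  0.999]
  band 288 [ 0.57418188 -0.32105899  0.01315528] [ 0.50624182 -0.37179516  0.0036348 ] [ 0.62138669 -0.27214981  0.04457413]
scene base 286 [ 0.56660341 -0.31169453  0.12390258] 0.12677717533238209 [ 0.56513974 -0.3116733   0.12594393]
  normal [-0.047  0.049  0.998]
  band 708 [ 0.57958895 -0.32831463  0.01546531] [ 0.50973623 -0.37078204  0.00494492] [ 0.62128654 -0.25566486  0.04632146]
```

Call:
carry_out --series "0.002 0 0.0007 0 0 0;0.0035 0 0.0013 0 0 0;0.0035 0 0.0013 0 0 0;0.0035 0 0.0013 0 0 0"

```text
clock: 17.4
eef_pos: [0.5646, -0.3127, 0.0752]
ee_rot: [0.52, 0.346, 0.742, -0.243]
ft_force: [0.8, -0.2, -0.4]
width: 0.627
```

Call:
carry_out --series "0.001 0 0.0004 0 0 0;0.0015 0 0.0006 0 0 0;0.0015 0 0.0006 0 0 0"

```text
clock: 17.7
eef_pos: [0.5648, -0.3129, 0.0742]
ee_rot: [0.521, 0.346, 0.742, -0.243]
ft_force: [-2.7, 3.7, 7.6]
width: 0.625
```

Call:
carry_out --series "0.0005 0 0.0002 0 0 0;0.0005 0 0.0002 0 0 0"

```text
clock: 17.9
eef_pos: [0.5649, -0.3131, 0.0742]
ee_rot: [0.521, 0.346, 0.741, -0.243]
ft_force: [-4.7, 6.4, 13.3]
width: 0.629
```

```bash
python3 m5.py
```

```text
grasp pt [ 0.56185768 -0.30945647  0.0758528 ]
top base 322 [ 0.56458748 -0.31263518  0.11808299] 0.1214725844339071 [ 0.56446055 -0.31269354  0.11920976]
  normal [-0.004 -0.003  1.   ]
  band 310 [ 0.57592345 -0.32179776  0.01239926] [ 5.06338334e-01 -3.72740063e-01  3.69495238e-04] [ 0.62153727 -0.25673791  0.03693453]
scene base 286 [ 0.5668267  -0.31220045  0.1180737 ] 0.12067019226249745 [ 0.56522527 -0.31188136  0.11815185]
  normal [-0.045  0.047  0.998]
  band 684 [ 0.58002416 -0.32852733  0.01458294] [ 0.51041004 -0.37067241  0.00121673] [ 0.62335539 -0.25596368  0.03403664]
```

Base height is 0.118 with rising contact force, so it is seated. I'm releasing and backing straight out.

Call:
carry_out --series "0 0 0 0 0 0;0 0 0 0 0 0;0 0 0 0 0 0;0 0 0 0 0 0;0 0 0 0 0 0;0 0 0 0 0 0;0 0 0 0 0 0;0 0 -0.02 0 0 0;0 0 -0.05 0 0 0;0 0 -0.09 0 0 0;0 0 -0.13 0 0 0;0 0 -0.13 0 0 0" --hand 0.0854

```text
clock: 19.2
eef_pos: [0.4845, -0.216, 0.1177]
ee_rot: [0.519, 0.345, 0.743, -0.242]
ft_force: [0.3, -0.3, -0.6]
width: 1.006
```

Call:
carry_out --series "-0.03 0 -0.01 0 0 0;-0.07 0 -0.02 0 0 0;-0.1 0 -0.03 0 0 0;-0.1 0 -0.03 0 0 0;-0.1 0 -0.03 0 0 0"

```text
clock: 19.7
eef_pos: [0.4904, -0.2232, 0.222]
ee_rot: [0.521, 0.347, 0.742, -0.242]
ft_force: [-0.0, -0.4, -0.9]
width: 0.997
```

Run:
```python
from h import *
log()
for n in("top","scene"):
    f=grab(n); P=cloud(f);P[f["depth"]<=0]=-9
    hsv=cv2.cvtColor(f["pixels"],cv2.COLOR_RGB2HSV); navy=(hsv[...,0]>100)&(hsv[...,0]<135)&(hsv[...,1]>80)
    for nm,c in dict(washed=(.565,-.312),dry=(.516,-.004)).items():
        k=navy&(np.hypot(P[...,0]-c[0],P[...,1]-c[1])<.05)&(P[...,2]>.085)&(P[...,2]<.13); zt=np.percentile(P[k][:,2],90) if k.any() else 0
        k&=P[...,2]>zt-.006; print(n,nm,k.sum(),P[k].mean(0).round(4) if k.any() else 0)
save(f,"s6.png",(80,120,380,320),2.5)
```

```text
{'clock': 19.7, 'qpos': [-0.8, 0.461, 0.843, 2.509, 2.173, 0.768, -1.519], 'eef_pos': [0.49, -0.223, 0.222], 'ee_rot': [0.521, 0.347, 0.742, -0.242], 'ft_force': [-0.033, -0.37, -0.94], 'width': 0.997}
top washed 278 [ 0.5651 -0.3124  0.1183]
top dry 76 [0.5052 0.0016 0.1042]
scene washed 269 [ 0.5669 -0.3119  0.1182]
scene dry 209 [ 0.517  -0.0045  0.1037]
```

View pics/s6.png

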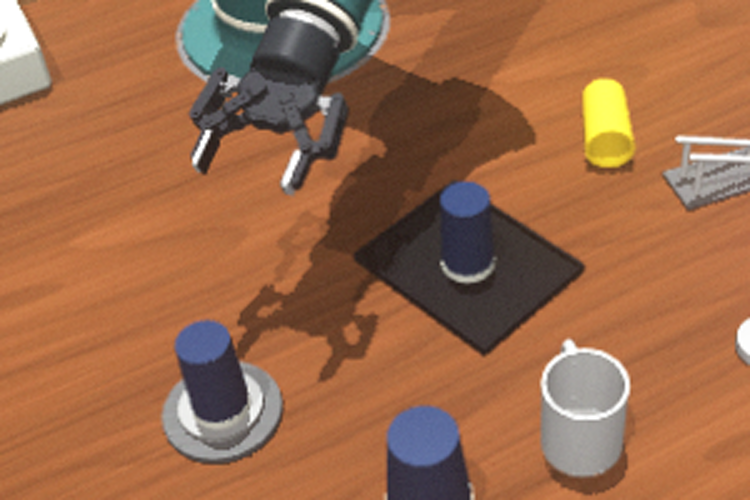

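The washed cup sits over the peg at (213,385), the dry cup stands upside down on the tray at (467,235), and the gripper at (270,110) touches nothing.

```bash
python3 -c "
from h import *
print(robot.sign_off())"
```

```text
the job is handed in; nothing more can be done
None
```

Both cups are where you asked, and I handed the job in at about 20 s of the 58 s allowed.

- **Dry cup:** I lifted it off the peg first and set it upside down near the middle of the tray. The last scene view put it at (0.517, -0.005) with its base at 0.104 m, which means its rim is on the tray floor. The arm partly hid it in the last top view, so that reading (0.505, 0.002) was about 1 cm off and I discounted it. The same cup read (0.516, -0.004) from the top before the arm moved in.
- **Washed cup:** I gripped it in the rack, turned it mouth down and lowered it over the peg until it touched the seat. I then let go and backed out. Its base read 0.118 m from both cameras after release, which is the fully seated height.
- **Everything else:** I did not go near the pitcher, paper cups, tamper or the pink and yellow look-alikes, but I did not re-measure their positions. The force readings I took stayed under about 25 N, and none of the checks failed.

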